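# Offer up a dish lid on the potter's wheel

## Robot

A 6-joint arm with a two-finger parallel gripper is mounted at the origin on the work surface. World frame = base frame: x ahead of the robot, y to its left, z up, the work surface at z = 0. Lengths are in m, angles in rad, forces in N, time in s.
With the tool pointing down it reaches from about 0.25 to 0.85 m from the base axis. Payload 12.5 kg.
Tool frame: the origin (TCP) lies at the very end of the fingers, on their centre line; the grasp point (between the pads) lies robot.pinch_z behind it (robot.pinch_z is the distance from the TCP to the grasp point, in m); z points along the fingers, y is the line along which they close (so a half turn about z gives the same grasp; the last joint's range is limited). The gripper opens to 93 mm and grips with 3 to 60 N. Pads are 15 mm wide; open, the fingers measure 128 mm over their backs; the gripper's body (75 mm by 188 mm) begins 65 mm behind the grasp point.
Start: joints at [-1.433, 0.351, 1.652, -0, 1.139, -0.085], TCP at [0.122, -0.536, 0.219] pointing down, gripper open.
Joint ranges: [-2.75, 2.75], [-0.79, 2.1], [0.01, 2.65], [-1.57, 4.71], [0.07, 3.14], [-2.87, 2.87]. Speed limits (rad/s): [2.22, 2.22, 2.79, 3.14, 3.14, 3.14].

## Interface

Orientations are given as a 3x3 rotation matrix whose columns are the frame's x, y, z axes.
In Python, from rig import readout, viewer, order, robot gives the robot as it stands.
- The arm moves only by the shell command python3 -m inch 'ROWS' [OPENING] [FORCE]. ROWS is JSON, one flat list of numbers, 6 for each row, row after row: the shift along the tool's x, y, z in mm, then the turn, a rotation vector about the tool's x, y, z in degrees. A call has 1 to 5 rows; each row shifts and turns the commanded pose from where the row before left it, along the tool's axes as they then stand; what a row does not reach is not made up. A row lasts 1/12 s, in which the tool goes at most 41.7 mm and 7.16 degrees, less where a joint would pass 70% of its speed; a pose out of reach is approached as far as the arm can. A call is refused whole if a number of a shift passes 41.7 or a number of a turn 7.16, either way. A call with a gripper value outside its range is refused whole. OPENING is the closure, from -1 (fully open) to 1 (shut), set as the call begins (- or left out, the last holds). The fingers move at their own pace and stop on an object; FORCE is the grip in N (left out, the last holds). Time passes only in rows, so rows that do not move let the fingers close. It gives the time, the measured TCP pose, the force, the opening and the grip force at its end, in the units of the state.
- readout.get_obs(): the state, without advancing time (a new reading comes with each control period).
- viewer.snapshot(name): name is "side" or "top"; returns the picture (400x640x3 uint8, red, green, blue); there is no depth.
- viewer.calibration(name): a dict with "intrinsics" (3x3 intrinsics, pixels), "pose" (4x4, takes a point from camera to world coordinates). Camera axes: x right, y up, looking along -z (the intrinsics and any distortion apply to the point x, -y, -z); pixel columns grow to the right and rows downward; lengths in m; the calibration is good to about 2 mm. A picture is of the moment at which its call begins. calibration takes no time and is no camera call.
- order.sign_off(): hands the job in; it is judged then, once.
Trained networks look in the newest picture that a camera, given by its name, has taken for a name from the list of things; names that differ only in an ending like _2 or _b are one class to them, and where a whole thing is asked for, a point or a joint stands for the part that bears it (a point fixed in the world has none). Each returns a list of dicts, best first, with "score" (0 to 1); they miss things now and then, are a little off and sometimes report something else, mostly with a low value. They report only what shows in the picture. A call takes as long as a camera call. They do not tell look-alikes from the thing itself.
- viewer.recognise(camera, thing): "centre" ([x, y, z] in m, in world coordinates, good to about 4 mm: the middle of the surface that is visible of it).
The state is a dict: "time_s": time; "joint_pos": joint angles; "joint_vel": joint speeds; "effort": joint torques, N m; "tool_pos": TCP position; "eef_rot": TCP orientation; "force": force on the tool from outside, world axes, zero at the start; "moment": the same for the moment, N m; "opening": finger opening in m; "finger_force": force on a finger pad.
Only numpy, scipy, OpenCV 4.12 (cv2) and the standard library are available. Lean on these libraries where they do the work, as an engineer would, in place of code of your own. Each camera call takes 0.05 s, during which the arm holds its last target. There are 200 camera calls.

## Task

First set the potter's wheel's forward-reverse lever upright, its neutral position. Then pick up the oblong lid by its handle, carry it over the drying pots and hold it with its underside about a centimetre above the rim of the oblong dish on the wheel, level, centred and turned lengthwise with the dish, so the potter can compare the two; the dish's rim is freshly waxed, so the lid must never touch it. Finish while still holding the lid there, motionless, and do not disturb the dish, the drying pots or the round lid.

Things in the scene. Friction and masses are not known exactly. Their poses are not given: they have to be found in the camera images.
- lever (a joint): forward-reverse lever of the wheel, rad: 0 = upright (neutral); negative = leaning towards the wheel unit's -x (robot) side, positive = leaning to its +x side; end stops at -0.85 and +0.85. It starts leaning to the robot's side and stays where it is left (friction; about 2 N at the knob moves it).
- lever_knob (a point): centre of the lever's black ball knob, 30 mm diameter, on a thin 8 mm rod, 72 mm from the pivot. At upright it is 162 mm above the table and straight above the pivot.
- lever_pivot (a point): fixed point on the lever's hinge axis, 90 mm above the table. Axes are those of the wheel unit: the hinge axis is y, the lever swings in the x-z plane.
- wheel: fixed table-top potter's wheel: grey case 270 (x) by 290 (y) mm, its top 85 mm above the table, reaching from 125 mm on the -y side to 165 mm on the +y side of the origin; on it an aluminium wheel head, 200 mm diameter, whose top is 100 mm above the table and which does not turn. Origin: on the table, under the wheel head's centre. Lever pivot at x 0, y +135 mm. The case is yawed at most 0.2 rad.
- dish: loose open oblong dish of plain clay, 130 mm long (x) by 90 mm wide (y) with half-round ends, 60 mm high, walls 7 mm, 0.65 kg, standing near the middle of the wheel head. Origin: centre of its underside. z up.
- dish_rim (a point): centre of the dish's mouth at the height of its rim, 60 mm above the dish's origin, 160 mm above the table. Axes as the dish.
- lid: loose oblong lid of plain clay, about 0.2 to 0.4 kg, lying the right way up on the table: slab 130 mm (x) by 90 mm (y), 6 to 13 mm above the origin; below it a locating rib 106 by 66 mm, 6 mm deep; on top an arched bar handle. Origin: centre of the underside of the rib (its lowest face). x is its length, z up. Either end may face the dish's x.
- lid_grip (a point): centre of the lid's bar handle, 38 mm above the lid's origin. The bar is 60 mm long (x), 16 mm wide (y, grip across this) and 22 mm high (27 to 49 mm above the lid's origin), on two end legs.
- round_lid: loose round lid of plain clay, 84 mm diameter, with a round knob, 45 mm high in all; leave it alone. It and the oblong lid lie side by side and may swap places. Origin: centre of its underside.
- board: fixed plywood ware board, 420 mm (x) by 110 mm (y), 12 mm thick, lying on the table between the lids and the wheel, carrying the three drying pots in a row along x in any order. Origin: centre of its underside.
- bottle_pot: loose clay bottle, 70 mm diameter, 128 mm tall, drying on the ware board (its top is 140 mm above the table). Origin: centre of its underside.
- beaker: loose open clay beaker, 66 mm diameter, 110 mm tall, drying on the ware board. Origin: centre of its underside.
- round_pot: loose round-bellied clay pot, 72 mm diameter, 96 mm tall, drying on the ware board. Origin: centre of its underside.
Mind the look-alikes: they are no part of the job. What is shaped like the dish but black or red is not meant.

How it is judged:
By the outcome, as a careful person would: the job done as asked, in the order asked, and still so for the second after the job is handed in, while the arm keeps its last pose, push and grip.
It also fails if it takes over 64 s, if anything falls off the work surface, if the arm or the gripper's body presses on something with over 40 N, if the wrist force passes 120 N, or if a joint passes its speed limit or range.

## Working session

There is one attempt and no reset: what is moved stays moved. The work goes in short steps, Python scripts to look and compute and a shell command to move; the robot and the scene stay as the last step left them, time stands still between calls to the robot, and variables do not carry over. Pictures are saved under pics/ and viewed, at most 10 in all, crops included, and the job is handed in when it is done.

```bash
ls; mkdir -p pics; python3 - <<'E'
from rig import readout, viewer, order, robot
import cv2,numpy as np
o=readout.get_obs()
print({k:np.round(v,3).tolist() for k,v in o.items()}, robot.pinch_z)
for c in ("side","top"):
    im=viewer.snapshot(c); cv2.imwrite(f"pics/{c}0.png",im[:,:,::-1])
    k=viewer.calibration(c); print(c,np.round(k["intrinsics"],1).tolist(),np.round(k["pose"],3).tolist(),[x for x in k if x not in("pose","intrinsics")])
    for t in ["lever_knob","lever","wheel","dish","lid","lid_grip","round_lid","board","bottle_pot","beaker","round_pot","dish_rim"]:
        print(c,t,[(np.round(d["centre"],3).tolist(),round(d["score"],2)) for d in viewer.recognise(c,t)][:3])
E
```

```text
pics
{'time_s': 0.0, 'joint_pos': [-1.433, 0.351, 1.652, 0.0, 1.139, -0.085], 'joint_vel': [0.0, 0.001, -0.001, 0.001, 0.001, -0.001], 'effort': [-0.001, -49.732, -28.525, 0.07, 0.026, -0.0], 'tool_pos': [0.122, -0.536, 0.218], 'eef_rot': [[0.975, 0.221, -0.0], [0.221, -0.975, 0.001], [0.0, -0.001, -1.0]], 'force': [0.623, -0.157, 0.471], 'moment': [-0.028, -0.018, -0.037], 'finger_force': 0.0, 'opening': 0.093} 0.0188
side [[464.2, 0.0, 316.4], [0.0, 464.2, 201.4], [0.0, 0.0, 1.0]] [[-0.882, 0.308, -0.357, 0.075], [-0.471, -0.609, 0.638, 0.675], [-0.021, 0.731, 0.682, 0.956], [0.0, 0.0, 0.0, 1.0]] []
side lever_knob []
side lever [([0.589, 0.331, 0.014], 0.72), ([0.5, -0.114, 0.147], 0.66)]
side wheel [([0.498, -0.152, 0.086], 0.57)]
side dish [([0.386, -0.526, 0.036], 0.82), ([0.547, -0.252, 0.132], 0.66), ([0.327, -0.211, 0.034], 0.66)]
side lid [([0.415, 0.304, 0.012], 0.8), ([0.501, -0.118, 0.146], 0.72), ([0.496, 0.086, 0.083], 0.7)]
side lid_grip [([0.41, 0.304, 0.015], 0.62)]
side round_lid [([0.588, 0.327, 0.015], 0.85)]
side board [([0.471, 0.104, 0.014], 0.8)]
side bottle_
[... 464 characters left out ...]
0, 0.0, 1.0]] []
top lever_knob [([0.506, -0.125, 0.151], 0.48)]
top lever [([0.504, -0.125, 0.154], 0.7)]
top wheel [([0.538, -0.22, 0.082], 0.94)]
top dish [([0.789, -0.354, 0.016], 0.94), ([0.295, -0.206, 0.008], 0.9), ([0.231, -0.377, 0.013], 0.74)]
top lid []
top lid_grip [([0.418, 0.29, 0.016], 0.68)]
top round_lid [([0.591, 0.323, 0.013], 0.86)]
top board [([0.5, 0.068, 0.012], 0.62), ([0.536, -0.218, 0.085], 0.47), ([0.509, 0.068, 0.091], 0.41)]
top bottle_pot [([0.508, 0.066, 0.092], 0.71), ([0.551, -0.26, 0.109], 0.71)]
top beaker []
top round_pot [([0.39, 0.067, 0.11], 0.8)]
top dish_rim [([0.354, -0.542, 0.008], 0.97), ([0.55, -0.263, 0.107], 0.83), ([0.228, -0.381, 0.01], 0.81)]
```

View pics/side0.png

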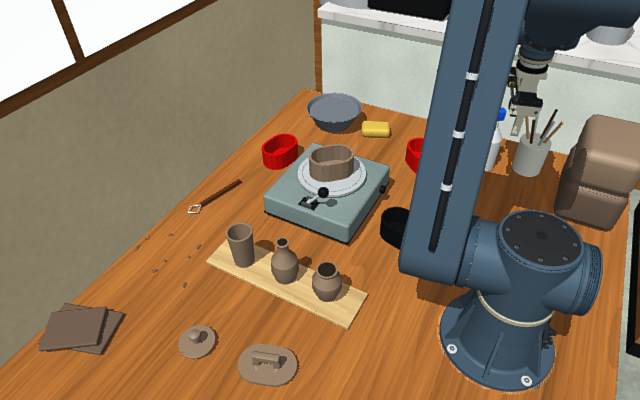

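View pics/top0.png

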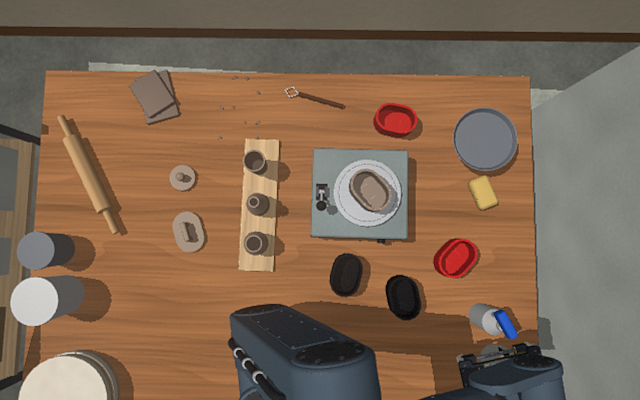

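The side view shows the wheel (around 328,190), the clay dish (332,160), the knob (323,192), the lid (267,363) and the pots (240-327, 245-280). In the top view the dish is at (372,191), the knob (321,207) and the lid (189,232). I'll enlarge the key areas.

```bash
python3 - <<'E'
import cv2,numpy as np
t=cv2.imread("pics/top0.png");s=cv2.imread("pics/side0.png")
def c(im,x,y,w,h,f): 
    r=cv2.resize(im[y:y+h,x:x+w],None,fx=f,fy=f,interpolation=cv2.INTER_CUBIC)
    for i in range(0,w,10): cv2.putText(r,str(x+i),(i*f,8),0,.3,(0,255,255)); cv2.line(r,(i*f,8),(i*f,14),(0,255,255))
    for i in range(0,h,10): cv2.putText(r,str(y+i),(0,i*f+4),0,.3,(0,255,255)); cv2.line(r,(20,i*f),(26,i*f),(0,255,255))
    return r
m=np.zeros((600,800,3),np.uint8)
def put(r,x,y): m[y:y+r.shape[0],x:x+r.shape[1]]=r[:600-y,:800-x]
put(c(t,310,145,100,100,4),0,0); put(c(s,260,140,100,100,4),400,0)
put(c(t,165,207,50,50,4),0,400); put(c(s,235,335,66,50,4),210,400); put(c(t,235,140,50,50,4),490,400)
cv2.imwrite("pics/m0.png",m)
E
```

```text
(no output)
```

View pics/m0.png

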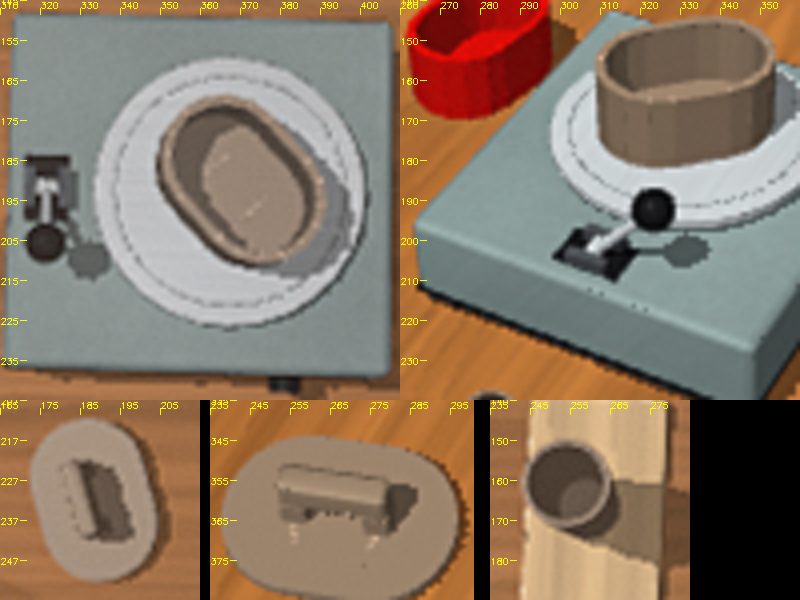

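```bash
cat > h.py <<'E'
import cv2,numpy as np
from rig import viewer
from scipy.optimize import minimize
C={c:viewer.calibration(c) for c in("top","side")}
def proj(c,P):
    T=np.linalg.inv(C[c]["pose"]);q=np.atleast_2d(P)@T[:3,:3].T+T[:3,3]
    p=q*[1,-1,-1]@C[c]["intrinsics"].T; return p[:,:2]/p[:,2:]
def ray(c,u,v):
    d=np.linalg.inv(C[c]["intrinsics"])@[u,v,1]; T=C[c]["pose"]; d=T[:3,:3]@(d*[1,-1,-1]); return T[:3,3],d/np.linalg.norm(d)
def tri(a,b):
    (o,d),(p,e)=ray("top",*a),ray("side",*b); A=np.c_[d,-e]; s=np.linalg.lstsq(A,p-o,rcond=None)[0]
    x,y=o+d*s[0],p+e*s[1]; return (x+y)/2,np.linalg.norm(x-y)
def stadium(L,W):
    a=np.linspace(-np.pi/2,np.pi/2,24);r=W/2;h=L/2-r
    return np.r_[np.c_[h+r*np.cos(a),r*np.sin(a)],np.c_[-h-r*np.cos(a),-r*np.sin(a)]]
def outline(x,y,yaw,z0,z1,L=.13,W=.09):
    s=stadium(L,W)@np.array([[np.cos(yaw),np.sin(yaw)],[-np.sin(yaw),np.cos(yaw)]])+[x,y]
    return np.r_[np.c_[s,0*s[:,:1]+z0],np.c_[s,0*s[:,:1]+z1]]
def sil(c,P,f=4):
    h=cv2.convexHull(np.float32(proj(c,P)));m=np.zeros((400*f,640*f),np.uint8)
    cv2.fillPoly(m,[np.int32(np.round((h*f+(f-1)/2)*16))],255,shift=4); return cv2.resize(m,(640,400),interpolation=cv2.INTER_AREA)/255.
def fit(masks,p0,hts):
    def cost(p):
        k=0
        for c,m in masks.items():
            s=sil(c,outline(p[0],p[1],p[2],*[h+p[3] for h in hts])); k+=np.minimum(1,abs(s-m)).sum()/m.sum()
        return k
    sm=np.array(p0)+np.vstack([np.zeros(4),np.diag([.012,.012,.25,.01])])
    r=minimize(cost,p0,method="Nelder-Mead",options=dict(initial_simplex=sm,xatol=1e-4,fatol=1e-4,maxiter=400)); return r.x,r.fun
def blob(m,uv):
    n,l=cv2.connectedComponents(np.uint8(m)); b=np.uint8(l==l[uv[1],uv[0]]); 
    h,_=cv2.findContours(b,cv2.RETR_EXTERNAL,cv2.CHAIN_APPROX_NONE);o=b*0;cv2.drawContours(o,h,-1,1,-1);return o.astype(float)
E
python3 - <<'E'
from h import *
I={c:cv2.imread(f"pics/{c}0.png") for c in C}
S={c:np.ptp(I[c].astype(int),axis=2)/(I[c].max(2)+1.) for c in C}
for c,pts in {"top":dict(dish=(380,195),rim=(351,180),head=(345,215),sh=(391,205),lid=(177,230),wood=(165,215)),"side":dict(dish=(330,172),head=(310,180),lid=(250,365),wood=(240,340),woodb=(290,385))}.items():
    print(c,{k:(I[c][p[1],p[0]].tolist(),round(S[c][p[1],p[0]],2)) for k,p in pts.items()})
knob,e=tri((321.2,205.8),(323.2,192.5)); print("knob",knob,e)
dish={"top":blob(S["top"]>.17,(380,195)),"side":blob((S["side"]>.17),(330,172))}
lid={"top":blob((S["top"]<.42)&(S["top"]>.1),(177,230)),"side":blob((S["side"]<.42)&(S["side"]>.1),(250,365))}
for n,M in (("dish",dish),("lid",lid)): print(n,[m.sum() for m in M.values()])
print(sil("top",outline(.55,-.26,-.5,.1,.16)).sum(),sil("side",outline(.55,-.26,-.5,.1,.16)).sum(),sil("top",outline(.42,.3,0,.006,.013)).sum(),sil("side",outline(.42,.3,0,.006,.013)).sum())
for n,M,p,h in (("dish",dish,[.55,-.26,.6,0],(.1,.16)),("lid",lid,[.415,.3,.2,0],(.006,.013))):
    for q in (M,{"top":M["top"]},{"side":M["side"]}): print(n,list(q),*fit(q,p,h))
# wheel case corners top view at z=.085
for uv in ((313,149),(408,150),(407,238.5),(312,236.5)):
    o,d=ray("top",*uv);print(o+d*(.085-o[2])/d[2])
E
```

```text
top {'dish': ([114, 130, 150], np.float64(0.24)), 'rim': ([110, 126, 147], np.float64(0.25)), 'head': ([200, 199, 198], np.float64(0.01)), 'sh': ([121, 120, 121], np.float64(0.01)), 'lid': ([127, 146, 167], np.float64(0.24)), 'wood': ([69, 110, 161], np.float64(0.57))}
side {'dish': ([75, 91, 109], np.float64(0.31)), 'head': ([215, 211, 207], np.float64(0.04)), 'lid': ([108, 132, 157], np.float64(0.31)), 'wood': ([51, 107, 172], np.float64(0.7)), 'woodb': ([54, 113, 179], np.float64(0.69))}
knob [ 0.50095032 -0.12280429  0.14328141] 0.000759007374836956
dish [np.float64(1287.0), np.float64(215315.0)]
lid [np.float64(1036.0), np.float64(2015.0)]
1331.6509803921567 1416.792156862745 1034.6117647058823 2093.866666666667
dish ['top', 'side'] [ 0.55095459 -0.26187541  0.79829657 -0.01166042] 1.0390842368617748
dish ['top'] [ 0.55169156 -0.26232403  0.73301738 -0.01250281] 0.04392339686457333
dish ['side'] [ 0.24869947  0.59146547 -5.69419233  0.60268896] 0.8121776895046154
lid ['top', 'side'] [4.22167419e-01 2.96550370e-01 3.30004277e-01 1.90173730e-04] 0.06651946084583656
lid ['top'] [ 0.42275366  0.29773363  0.29035749 -0.00301996] 0.031698084639261104
lid ['side'] [ 0.42497746  0.29337462  0.34416726 -0.00788215] 0.023669537293825715
[ 0.67745312 -0.09550633  0.085     ]
[ 0.6786602  -0.38240273  0.085     ]
[ 0.41255669 -0.37859816  0.085     ]
[ 0.41365389 -0.0970944   0.085     ]
```

```bash
python3 - <<'E'
from h import *
I={c:cv2.imread(f"pics/{c}0.png").astype(int) for c in C}
def clay(c,lo,hi): 
    im=I[c]; s=(im[:,:,2]-im[:,:,0])/(im.max(2)+1.); return (s>lo)&(s<hi)
M={"top":blob(clay("top",.13,.5),(380,195)),"side":blob(clay("side",.15,.5),(330,172))}
print([m.sum() for m in M.values()])
for q in (M,{"top":M["top"]},{"side":M["side"]}):
  for y0 in (.5,.8): print("dish",list(q),*fit(q,[.55,-.26,y0,0],(.1,.16)))
# handle bar top centre/ends: top (px) & side (px) hand-read
for a,b in (((182.5,222.5),(253,352.5)),((187.5,241),(279,357))): print(tri(a,b))
s={"top":.0}
m={"top":blob(clay("top",.1,.42),(177,230)),"side":blob(clay("side",.1,.45),(250,365))}
print([x.sum() for x in m.values()],fit(m,[.42,.297,.3,0],(.006,.013)),fit(m,[.42,.297,.1,0],(.006,.013)))
E
```

```text
[np.float64(1315.0), np.float64(1459.0)]
dish ['top', 'side'] [ 0.54914041 -0.26137209  0.78189089 -0.00149554] 0.08841995941964377
dish ['top', 'side'] [ 0.54949309 -0.2609927   0.75047787 -0.00118756] 0.09122892908156832
dish ['top'] [ 0.55165049 -0.2633058   0.77034865 -0.0173774 ] 0.027984790874524712
dish ['top'] [ 0.55208808 -0.26367936  0.76776565 -0.02230237] 0.02665772012226944
dish ['side'] [ 0.55244696 -0.27193076  0.75694919 -0.00920412] 0.029859291214772404
dish ['side'] [ 0.54662367 -0.25941024  0.80095135  0.00108978] 0.0412826405407948
(array([0.44929964, 0.30316723, 0.04686812]), np.float64(0.0008870099463053418))
(array([0.39373618, 0.28580366, 0.04646995]), np.float64(0.0010983702113197434))
[np.float64(1036.0), np.float64(2027.0)] (array([ 0.42217073,  0.29663165,  0.32415126, -0.00070991]), np.float64(0.0631377213881059)) (array([4.22418500e-01, 2.96646032e-01, 3.05208877e-01, 9.66212058e-05]), np.float64(0.06362418165575541))
```

```bash
python3 -m inch '[0,0,-20,0,0,6.4, 0,0,-20,0,0,6.4, 27,-29,0,0,0,0, 27,-29,0,0,0,0, 27,-29,0,0,0,0]' -1 10
python3 -m inch '[27,-29,0,0,0,0, 27,-29,0,0,0,0, 27,-29,0,0,0,0, 27,-29,0,0,0,0, 27,-29,0,0,0,0]'
python3 -m inch '[27,-29,0,0,0,0, 27,-29,0,0,0,0, 27,-29,0,0,0,0, 27,-29,0,0,0,0, 0,0,0,0,0,0]'
```

```text
time_s: 1.72
tool_pos: [0.2031, -0.4484, 0.2588]
eef_rot: [[1.0, -0.002, 0.0], [-0.002, -1.0, -0.0], [0.0, 0.0, -1.0]]
force: [0.6, 0.4, 0.5]
opening: 0.0925
finger_force: 0.0
time_s: 2.13
tool_pos: [0.3387, -0.3029, 0.2589]
eef_rot: [[1.0, -0.001, 0.0], [-0.001, -1.0, -0.0], [0.0, 0.0, -1.0]]
force: [1.0, 0.3, 0.3]
opening: 0.0928
finger_force: 0.0
time_s: 2.55
tool_pos: [0.4489, -0.1844, 0.2587]
eef_rot: [[1.0, 0.004, 0.001], [0.004, -1.0, 0.001], [0.001, -0.001, -1.0]]
force: [0.3, -1.1, 0.4]
opening: 0.0933
finger_force: 0.0
```

```bash
python3 -m inch '[26,-30,0,0,0,0, 26,-31,0,0,0,0, 0,0,30,0,0,0, 0,0,30,0,0,0, 0,0,0,0,0,0]' -0.3
python3 - <<'E'
from h import *
for c in C: cv2.imwrite(f"pics/{c}1.png",viewer.snapshot(c)[:,:,::-1])
t=cv2.imread("pics/top1.png")[140:260,260:420];s=cv2.imread("pics/side1.png")[100:240,240:400]
cv2.imwrite("pics/m1.png",np.hstack([cv2.resize(t,(400,300)),cv2.resize(s,(400,350))[:300]]))
E
```

```text
time_s: 2.97
tool_pos: [0.4955, -0.1264, 0.194]
eef_rot: [[1.0, 0.0, -0.007], [0.0, -1.0, 0.003], [-0.007, -0.003, -1.0]]
force: [-2.1, -0.1, -1.5]
opening: 0.0643
finger_force: 0.0
```

View pics/m1.png

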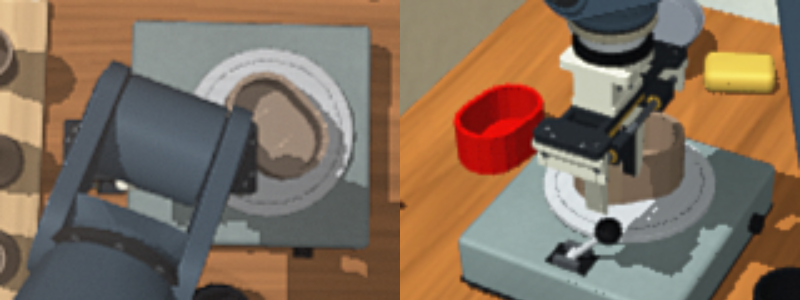

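```bash
python3 -m inch '[0,0,0,0,0,0, 0,0,0,0,0,0]'; python3 -m inch '[0,0,25,0,0,0, 0,0,25,0,0,0, 0,0,12,0,0,0, 0,0,0,0,0,0, 0,0,0,0,0,0]'
```

```text
time_s: 3.23
tool_pos: [0.4985, -0.1283, 0.2005]
eef_rot: [[1.0, -0.001, 0.003], [-0.001, -1.0, -0.001], [0.003, 0.001, -1.0]]
force: [0.0, 0.2, 0.2]
opening: 0.0603
finger_force: 0.0
time_s: 3.65
tool_pos: [0.4982, -0.128, 0.1376]
eef_rot: [[1.0, -0.001, 0.001], [-0.001, -1.0, -0.0], [0.001, 0.0, -1.0]]
force: [0.7, 0.3, 0.9]
opening: 0.0606
finger_force: 0.0
```

```bash
python3 -m inch '[3,-5,12,0,0,0, 0,0,0,0,0,0, 0,0,0,0,0,0]'; python3 -m inch '[0,0,0,0,0,0, 0,0,0,0,0,0, 0,0,0,0,0,0, 0,0,0,0,0,0, 0,0,0,0,0,0]' 1 8
```

```text
time_s: 3.9
tool_pos: [0.5013, -0.1228, 0.1259]
eef_rot: [[1.0, -0.0, 0.001], [-0.0, -1.0, -0.0], [0.001, 0.0, -1.0]]
force: [0.2, 0.5, 0.5]
opening: 0.0602
finger_force: 0.0
time_s: 4.32
tool_pos: [0.5008, -0.1227, 0.1249]
eef_rot: [[1.0, -0.001, 0.0], [-0.001, -1.0, -0.0], [0.0, 0.0, -1.0]]
force: [0.2, 3.2, 1.2]
opening: 0.0315
finger_force: 2.4
```

```bash
python3 -m inch '[0,0,0,0,0,0, 0,0,0,0,0,0]'; python3 -m inch '[10.5,0,-7,0,0,0, 11.2,0,-5,0,0,0, 11.8,0,-3,0,0,0, 11.5,0,-1,0,0,0, 0,0,0,0,0,0]';python3 -m inch '[0,0,0,0,0,0, 0,0,0,0,0,0]'
python3 - <<'E'
from h import *
for c in C: cv2.imwrite(f"pics/{c}2.png",viewer.snapshot(c)[:,:,::-1])
t=cv2.imread("pics/top2.png")[140:260,260:420];s=cv2.imread("pics/side2.png")[100:240,240:400]
cv2.imwrite("pics/m2.png",np.hstack([cv2.resize(t,(400,300)),cv2.resize(s,(400,350))[:300]]))
E
```

```text
time_s: 4.48
tool_pos: [0.5006, -0.1217, 0.1246]
eef_rot: [[1.0, -0.001, -0.001], [-0.001, -1.0, 0.002], [-0.001, -0.002, -1.0]]
force: [-0.5, 6.4, 1.7]
opening: 0.0297
finger_force: 8.0
time_s: 4.9
tool_pos: [0.5472, -0.1222, 0.141]
eef_rot: [[1.0, -0.0, 0.001], [-0.0, -1.0, 0.001], [0.001, -0.001, -1.0]]
force: [1.7, 5.7, 6.8]
opening: 0.0293
finger_force: 8.0
time_s: 5.07
tool_pos: [0.5459, -0.1222, 0.1409]
eef_rot: [[1.0, -0.001, 0.001], [-0.001, -1.0, 0.001], [0.001, -0.001, -1.0]]
force: [1.2, 5.9, 4.4]
opening: 0.0293
finger_force: 8.0
```

View pics/m2.png

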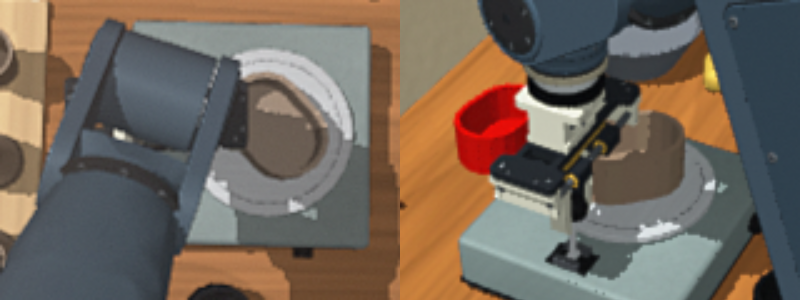

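```bash
python3 -m inch '[0,0,0,0,0,0, 0,0,0,0,0,0, 0,0,0,0,0,0, 0,0,0,0,0,0]' -0.3; python3 -m inch '[0,0,-40,0,0,0, 0,0,-40,0,0,0, 0,0,-40,0,0,0, 0,0,0,0,0,0]'; python3 -m inch '[-10,-38,0,0,0,0, -10,-38,0,0,0,0, -10,-38,0,0,0,0, -10,-38,0,0,0,0, -10,-38,0,0,0,0]' -1
python3 -m inch '[-10,-38,0,0,0,0, -10,-38,0,0,0,0, -10,-38,0,0,0,0, 0,0,0,0,0,0, 0,0,0,0,0,0]'
python3 - <<'E'
from h import *
for c in C: cv2.imwrite(f"pics/{c}3.png",viewer.snapshot(c)[:,:,::-1])
t=cv2.imread("pics/top3.png")[140:250,230:410];s=cv2.imread("pics/side3.png")[130:220,260:380]
cv2.imwrite("pics/m3.png",np.vstack([cv2.resize(t,(440,270)),cv2.resize(s,(440,330))]))
E
```

```text
time_s: 5.5
tool_pos: [0.5455, -0.1228, 0.1405]
eef_rot: [[1.0, -0.001, -0.0], [-0.001, -1.0, -0.0], [-0.0, 0.0, -1.0]]
force: [-0.9, 0.3, -0.7]
opening: 0.0512
finger_force: 0.0
time_s: 5.83
tool_pos: [0.5483, -0.1236, 0.2682]
eef_rot: [[1.0, -0.001, 0.011], [-0.001, -1.0, -0.004], [0.011, 0.004, -1.0]]
force: [1.0, -0.4, 0.6]
opening: 0.0604
finger_force: 0.0
time_s: 6.25
tool_pos: [0.495, 0.0687, 0.2604]
eef_rot: [[1.0, -0.001, 0.0], [-0.001, -1.0, -0.0], [0.0, 0.0, -1.0]]
force: [0.7, 0.3, 0.4]
opening: 0.0894
finger_force: 0.0
time_s: 6.67
tool_pos: [0.4654, 0.1827, 0.2604]
eef_rot: [[1.0, 0.003, -0.0], [0.003, -1.0, -0.0], [-0.0, 0.0, -1.0]]
force: [-0.1, -0.4, -0.5]
opening: 0.0931
finger_force: 0.0
```

View pics/m3.png

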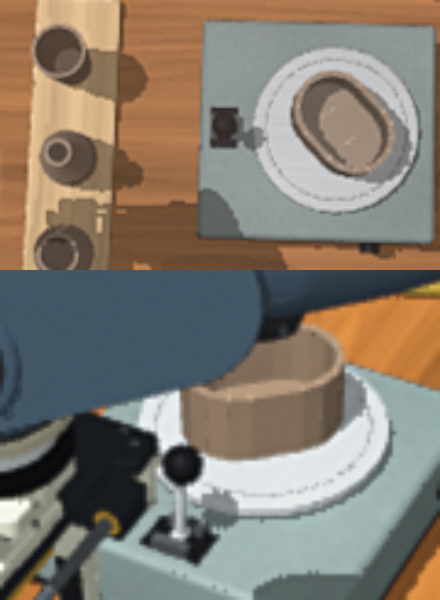

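```bash
python3 - <<'E'
from h import *
for c,(x,y,w,h) in {"top":(312,178,22,24),"side":(300,172,20,18)}.items():
    im=cv2.imread(f"pics/{c}3.png"); g=im.max(2)[y:y+h,x:x+w]
    n=np.argwhere(g<40); print(c,n.mean(0)[::-1]+[x,y],len(n), n.min(0)[::-1]+[x,y],n.max(0)[::-1]+[x,y])
print(tri((322.0,190.1),(309.6,182.6)))
for z,x in((.162,.546),(.085,.546)):print([proj(c,[[x,-.123,z]]) for c in C])
I=cv2.imread("pics/top3.png").astype(int); s=(I[:,:,2]-I[:,:,0])/(I.max(2)+1.)
m=blob((s>.13)&(s<.5),(380,195)); print(m.sum(),fit({"top":m},[.549,-.261,.7,0],(.1,.16)))
E
```

```text
<stdin>:4: RuntimeWarning: Mean of empty slice.
  ret = um.true_divide(
Traceback (most recent call last):
ValueError: zero-size array to reduction operation minimum which has no identity
```

```bash
python3 - <<'E'
from h import *
print(tri((322.0,190.1),(309.6,182.6)))
for z,x in((.162,.546),(.085,.546)):print([proj(c,[[x,-.123,z]]) for c in C])
I=cv2.imread("pics/top3.png").astype(int); s=(I[:,:,2]-I[:,:,0])/(I.max(2)+1.)
m=blob((s>.13)&(s<.5),(380,195)); print(m.sum())
# fixed height fit in x,y,yaw
from scipy.optimize import minimize
f=lambda p:np.minimum(1,abs(sil("top",outline(*p,.1,.16))-m)).sum()/m.sum()
for y0 in(.6,.8):
    p0=np.array([.549,-.261,y0]);r=minimize(f,p0,method="Nelder-Mead",options=dict(initial_simplex=p0+np.vstack([np.zeros(3),np.diag([.01,.01,.2])]),xatol=1e-4,fatol=1e-5));print(r.x,r.fun)
E
```

```text
(array([ 0.54318478, -0.12470543,  0.15975954]), np.float64(0.002783257665727187))
[array([[321.62059185, 189.45768768]]), array([[307.79340522, 181.97045779]])]
[array([[321.41040933, 192.32825281]]), array([[308.73864486, 203.31635027]])]
1314.0
[ 0.55012731 -0.26085008  0.74572601] 0.043304384158534034
[ 0.54957908 -0.2607829   0.74156193] 0.0424060644044528
```

```bash
python3 -m inch '[-14.5,-38,0,0,0,0, -14.5,-38,0,0,0,0, -14.5,-37,0,0,0,0, 0,0,20,0,0,-5.8, 0,0,20,0,0,-5.8]' -0.2; python3 -m inch '[0,0,30,0,0,-5.9, 0,0,40,0,0,0, 0,0,40,0,0,0, 0,0,20,0,0,0, 0,0,0,0,0,0]'; python3 -m inch '[0,0,0,0,0,0, 0,0,0,0,0,0]'
python3 - <<'E'
from h import *
for c in C: cv2.imwrite(f"pics/{c}4.png",viewer.snapshot(c)[:,:,::-1])
t=cv2.imread("pics/top4.png")[180:280,140:260];s=cv2.imread("pics/side4.png")[280:400,180:340]
cv2.imwrite("pics/m4.png",np.hstack([cv2.resize(t,(360,300)),cv2.resize(s,(400,300))]))
E
```

```text
time_s: 7.18
tool_pos: [0.423, 0.2951, 0.2207]
eef_rot: [[0.979, 0.205, 0.002], [0.205, -0.979, 0.001], [0.002, -0.001, -1.0]]
force: [0.1, -1.5, -0.7]
opening: 0.0644
finger_force: 0.0
time_s: 7.6
tool_pos: [0.4211, 0.2919, 0.0866]
eef_rot: [[0.955, 0.298, -0.006], [0.298, -0.955, -0.004], [-0.007, 0.002, -1.0]]
force: [-0.6, -1.1, -0.4]
opening: 0.056
finger_force: 0.0
time_s: 7.77
tool_pos: [0.4239, 0.2943, 0.0922]
eef_rot: [[0.954, 0.299, 0.002], [0.299, -0.954, 0.001], [0.002, -0.0, -1.0]]
force: [1.0, -0.6, 0.3]
opening: 0.0557
finger_force: 0.0
```

View pics/m4.png

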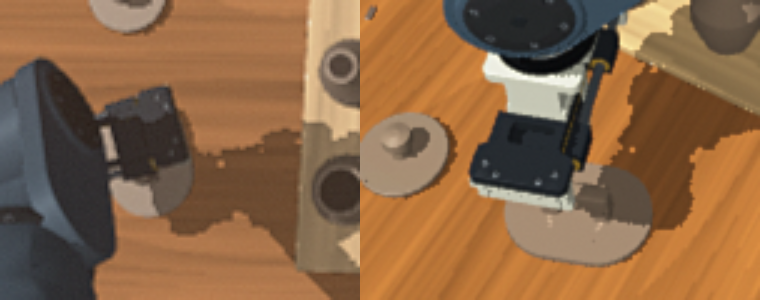

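```bash
python3 -m inch '[-1,-2,20,0,0,0, 0,0,20,0,0,0, 0,0,15,0,0,0, 0,0,0,0,0,0, 0,0,0,0,0,0]'; python3 -m inch '[0,0,10,0,0,0, 0,0,6.5,0,0,0, 0,0,0,0,0,0, 0,0,0,0,0,0]'
```

```text
time_s: 8.28
tool_pos: [0.4214, 0.2962, 0.0365]
eef_rot: [[0.954, 0.3, 0.001], [0.3, -0.954, 0.0], [0.001, -0.0, -1.0]]
force: [-0.2, -0.3, -0.1]
opening: 0.0556
finger_force: 0.0
time_s: 8.62
tool_pos: [0.421, 0.296, 0.0191]
eef_rot: [[0.954, 0.3, -0.0], [0.3, -0.954, -0.0], [-0.0, 0.0, -1.0]]
force: [0.3, 0.2, -0.2]
opening: 0.056
finger_force: 0.0
```

```bash
python3 -m inch '[0,0,0,0,0,0, 0,0,0,0,0,0, 0,0,0,0,0,0, 0,0,0,0,0,0, 0,0,0,0,0,0]' 1 10; python3 -m inch '[0,0,0,0,0,0, 0,0,0,0,0,0, 0,0,0,0,0,0, 0,0,0,0,0,0, 0,0,0,0,0,0]' 1 30
```

```text
time_s: 9.03
tool_pos: [0.4211, 0.2961, 0.0193]
eef_rot: [[0.954, 0.3, 0.0], [0.3, -0.954, 0.0], [0.0, -0.0, -1.0]]
force: [0.4, -0.1, 0.0]
opening: 0.0269
finger_force: 0.0
time_s: 9.45
tool_pos: [0.421, 0.2961, 0.0192]
eef_rot: [[0.954, 0.3, 0.0], [0.3, -0.954, 0.0], [0.0, -0.0, -1.0]]
force: [-0.9, 0.2, 1.7]
opening: 0.0161
finger_force: 30.0
```

```bash
python3 -m inch '[0,0,-10,0,0,0, 0,0,-20,0,0,0, 0,0,-20,0,0,0, 0,0,-20,0,0,0, 0,0,-30,0,0,0]'; python3 -m inch '[0,0,-35,0,0,0, 0,0,-40,0,0,0, 0,0,-40,0,0,0, 0,0,-40,0,0,0, 0,0,-20,0,0,0]';python3 -m inch '[0,0,0,0,0,0, 0,0,0,0,0,0, 0,0,0,0,0,0]'
python3 - <<'E'
from h import *
for c in C: cv2.imwrite(f"pics/{c}5.png",viewer.snapshot(c)[:,:,::-1])
t=cv2.imread("pics/top5.png")[160:300,110:280];s=cv2.imread("pics/side5.png")[180:400,150:400]
cv2.imwrite("pics/m5.png",np.hstack([cv2.resize(t,(364,300)),cv2.resize(s,(400,352))[:300]]))
E
```

```text
time_s: 9.87
tool_pos: [0.4199, 0.2953, 0.1193]
eef_rot: [[0.954, 0.3, -0.003], [0.3, -0.954, -0.002], [-0.003, 0.001, -1.0]]
force: [0.5, 0.6, -2.7]
opening: 0.0159
finger_force: 30.0
time_s: 10.28
tool_pos: [0.4214, 0.2963, 0.2996]
eef_rot: [[0.954, 0.3, 0.005], [0.3, -0.954, 0.003], [0.005, -0.001, -1.0]]
force: [1.1, 0.5, -2.0]
opening: 0.0158
finger_force: 30.0
time_s: 10.53
tool_pos: [0.4202, 0.2956, 0.2926]
eef_rot: [[0.954, 0.3, -0.002], [0.3, -0.954, -0.001], [-0.003, 0.001, -1.0]]
force: [-0.1, -0.1, -2.7]
opening: 0.016
finger_force: 30.0
```

View pics/m5.png

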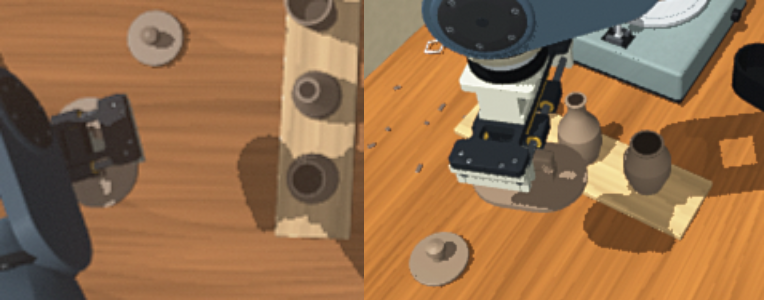

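```bash
python3 -m inch '[-1.5,20,0,0,0,0, -2,30,0,0,0,0, -2.5,35,0,0,0,0, -2.5,35,0,0,0,0, -2.5,35,0,0,0,0]'; python3 -m inch '[-2.5,35,0,0,0,0, -2.5,35,0,0,0,0, -2.5,35,0,0,0,0, -2.5,35,0,0,0,0, -2.5,35,0,0,0,0]';python3 -m inch '[-2.5,35,0,0,0,0, -2.5,35,0,0,0,0, -2.5,35,0,0,0,0, -2.5,35,0,0,0,0, -2.5,35,0,0,0,0]'; python3 -m inch '[-2.5,30,0,0,0,0, -2,20,0,0,0,0, -1.5,15,0,0,0,0, 0,0,0,0,0,-5.2, 0,0,0,0,0,-5.2]'; python3 -m inch '[0,0,0,0,0,-5.2, 0,0,0,0,0,-5.2, 0,0,0,0,0,-5.1, 0,0,0,0,0,0, 0,0,0,0,0,0]'
```

```text
time_s: 11.05
tool_pos: [0.4566, 0.1433, 0.2928]
eef_rot: [[0.954, 0.301, -0.002], [0.301, -0.954, -0.001], [-0.002, -0.0, -1.0]]
force: [0.6, -0.0, -2.4]
opening: 0.0159
finger_force: 30.0
time_s: 11.47
tool_pos: [0.4972, -0.0275, 0.2928]
eef_rot: [[0.954, 0.3, -0.002], [0.3, -0.954, 0.0], [-0.002, -0.001, -1.0]]
force: [0.8, -0.1, -1.5]
opening: 0.0162
finger_force: 30.0
time_s: 11.88
tool_pos: [0.5379, -0.1981, 0.2926]
eef_rot: [[0.954, 0.3, -0.002], [0.3, -0.954, 0.001], [-0.002, -0.002, -1.0]]
force: [1.0, 0.9, -2.0]
opening: 0.016
finger_force: 30.0
time_s: 12.3
tool_pos: [0.5515, -0.2611, 0.292]
eef_rot: [[0.883, 0.47, -0.003], [0.47, -0.883, 0.002], [-0.002, -0.003, -1.0]]
force: [0.5, -0.1, -1.2]
opening: 0.0159
finger_force: 30.0
time_s: 12.72
tool_pos: [0.5517, -0.2601, 0.2929]
eef_rot: [[0.729, 0.685, -0.002], [0.685, -0.729, 0.001], [-0.001, -0.002, -1.0]]
force: [0.6, -0.1, -1.2]
opening: 0.0156
finger_force: 30.0
```

```bash
python3 -m inch '[-2,0,15,0,0,0, 0,0,20,0,0,0, 0,0,20,0,0,0, 0,0,15,0,0,0, 0,0,0,0,0,0]'; python3 -m inch '[0,0,8,0,0,0, 0,0,6,0,0,0, 0,0,4,0,0,0, 0,0,0,0,0,0, 0,0,0,0,0,0]'
python3 - <<'E'
from h import *
for c in C: cv2.imwrite(f"pics/{c}6.png",viewer.snapshot(c)[:,:,::-1])
t=cv2.imread("pics/top6.png")[145:245,310:430];s=cv2.imread("pics/side6.png")[110:210,270:390]
cv2.imwrite("pics/m6.png",np.hstack([cv2.resize(x,None,fx=3.3,fy=3.3,interpolation=cv2.INTER_CUBIC) for x in(t,s)]))
E
```

```text
time_s: 13.13
tool_pos: [0.5491, -0.2608, 0.2204]
eef_rot: [[0.729, 0.685, -0.005], [0.685, -0.729, 0.003], [-0.002, -0.006, -1.0]]
force: [-0.3, -0.1, -2.8]
opening: 0.0157
finger_force: 30.0
time_s: 13.55
tool_pos: [0.5507, -0.2617, 0.2064]
eef_rot: [[0.727, 0.686, 0.0], [0.686, -0.727, -0.0], [0.0, 0.0, -1.0]]
force: [0.8, -0.4, -1.7]
opening: 0.0159
finger_force: 30.0
```

View pics/m6.png

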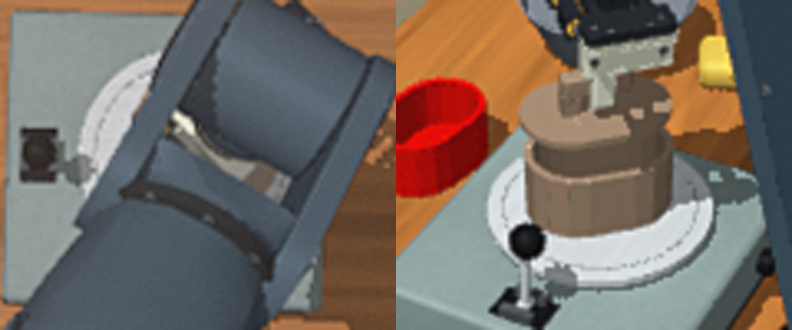

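The lid is held level above the clay dish and lengthwise with it (side-view crop, lid about 519-673 across, dish 526-672). The lever is upright. I'll check the extents against the predicted outlines.

```bash
python3 - <<'E'
from h import *
im=cv2.imread("pics/side6.png").astype(int); s=(im[:,:,2]-im[:,:,0])/(im.max(2)+1.)
for r in (140,143,146,165,168,171,174): 
    x=np.where((s[r,295:375]>.15)&(s[r,295:375]<.5))[0]+295; print(r,x.min(),x.max())
d=proj("side",outline(.550,-.261,.752,.1,.16)); l=proj("side",outline(.5507,-.2617,.756,.193,.2))
print("dish",d.min(0),d.max(0)); print("lid",l.min(0),l.max(0))
for p in ((.001,0),(0,.001)): print(p,proj("side",outline(.55+p[0],-.261+p[1],.752,.1,.16)).min(0)-d.min(0))
E
```

```text
140 308 352
143 307 353
146 308 351
165 309 352
168 310 353
171 310 352
174 310 350
dish [307.4091945  142.97665385] [352.9500782 181.4521874]
lid [306.82314887 131.2748543 ] [353.29268093 155.02309837]
(0.001, 0) [-0.31112281 -0.09080647]
(0, 0.001) [-0.17216185  0.1825113 ]
```

```bash
python3 - <<'E'
from h import *
def mask(f,lo,uv):
    im=cv2.imread(f).astype(int); s=(im[:,:,2]-im[:,:,0])/(im.max(2)+1.); return blob((s>lo)&(s<.5),uv)
M={"side0":mask("pics/side0.png",.15,(330,172)),"top0":mask("pics/top0.png",.13,(380,195)),"top3":mask("pics/top3.png",.13,(380,195))}
for ks in (["side0"],["top0"],["top3"],["side0","top0","top3"]):
    f=lambda p:sum(np.minimum(1,abs(sil(k[:-1],outline(*p,.1,.16))-M[k])).sum()/M[k].sum() for k in ks)
    best=None
    for y0 in (.65,.8):
        p0=np.array([.549,-.261,y0]);r=minimize(f,p0,method="Nelder-Mead",options=dict(initial_simplex=p0+np.vstack([np.zeros(3),np.diag([.01,.01,.15])]),xatol=1e-4,fatol=1e-5))
        if best is None or r.fun<best.fun: best=r
    print(ks,best.x,best.fun)
m=M["side0"];xs=np.where(m.any(0))[0];ys=np.where(m.any(1))[0];print("side0 dish",xs.min(),xs.max(),ys.min(),ys.max())
E
```

```text
['side0'] [ 0.5476811  -0.26205074  0.79897978] 0.040172559770995445
['top0'] [ 0.54972583 -0.26065706  0.74532017] 0.042332065906210394
['top3'] [ 0.54973314 -0.26081086  0.75575858] 0.0413644910018802
['side0', 'top0', 'top3'] [ 0.54923934 -0.26082989  0.75521734] 0.13817504019008442
side0 dish 309 355 144 181
```

```bash
python3 -m inch '[-1.8,-1.7,4,0,0,-0.5, 0,0,4,0,0,0, 0,0,4,0,0,0, 0,0,4,0,0,0, 0,0,0,0,0,0]'; python3 -m inch '[0,0,0,0,0,0, 0,0,0,0,0,0, 0,0,0,0,0,0]'
python3 - <<'E'
from h import *
from rig import readout
o=readout.get_obs();p=o["tool_pos"];R=o["eef_rot"];print(p,np.arctan2(R[1][0],R[0][0]))
cv2.imwrite("pics/side7.png",viewer.snapshot("side")[:,:,::-1])
s=cv2.imread("pics/side7.png")[120:200,285:375];cv2.imwrite("pics/m7.png",cv2.resize(s,None,fx=6,fy=6,interpolation=cv2.INTER_CUBIC))
im=cv2.imread("pics/side7.png").astype(int); s=(im[:,:,2]-im[:,:,0])/(im.max(2)+1.)
for r in range(140,178,2): 
    x=np.where((s[r,295:375]>.15)&(s[r,295:375]<.5))[0]+295; print(r,x.min(),x.max(),end="; ")
l=proj("side",outline(p[0],p[1],.765,p[2]-.0132,p[2]-.0062));print(l.min(0),l.max(0))
E
```

```text
time_s: 14.07
tool_pos: [0.5477, -0.2614, 0.189]
eef_rot: [[0.721, 0.693, -0.001], [0.693, -0.721, 0.001], [-0.0, -0.001, -1.0]]
force: [-0.2, -0.4, -2.3]
opening: 0.0158
finger_force: 30.0
time_s: 14.32
tool_pos: [0.5482, -0.2617, 0.1903]
eef_rot: [[0.721, 0.693, 0.0], [0.693, -0.721, -0.0], [0.0, 0.0, -1.0]]
force: [-0.8, 0.2, -2.5]
opening: 0.0157
finger_force: 30.0
[ 0.54819726 -0.26169847  0.1903142 ] 0.7656624587733181
140 317 350; 142 312 351; 144 310 353; 146 308 353; 148 306 374; 150 308 352; 152 309 353; 154 309 353; 156 299 358; 158 297 365; 160 295 372; 162 309 353; 164 309 352; 166 310 352; 168 310 352; 170 310 352; 172 310 351; 174 310 350; 176 311 348; [307.83607216 136.08979879] [353.90125958 159.98212007]
```

View pics/m7.png

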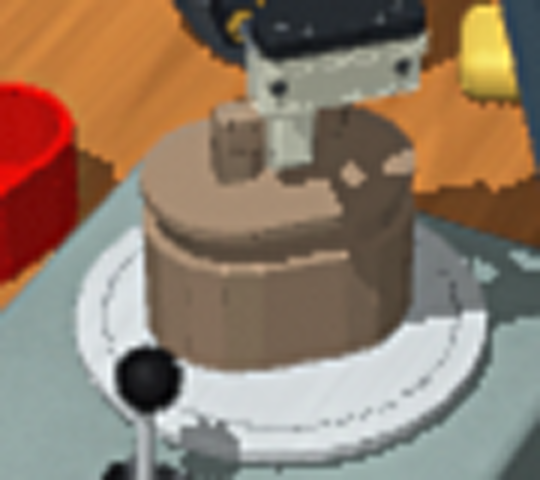

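The lid (crop about 140-413 across) sits centred and level just above the dish (145-413). A gap shows all along the rim, and the lever (145,380) is upright. I'll let the arm settle and hand in.

```bash
python3 -m inch '[0,0,0.7,0,0,0, 0,0,0,0,0,0, 0,0,0,0,0,0, 0,0,0,0,0,0, 0,0,0,0,0,0]'; python3 -m inch '[0,0,0,0,0,0, 0,0,0,0,0,0, 0,0,0,0,0,0, 0,0,0,0,0,0, 0,0,0,0,0,0]'; python3 -c "
from rig import order; print(order.sign_off())"
```

```text
time_s: 14.78
tool_pos: [0.5481, -0.2616, 0.1895]
eef_rot: [[0.721, 0.693, 0.0], [0.693, -0.721, -0.0], [0.0, 0.0, -1.0]]
force: [-0.5, -0.1, -2.6]
opening: 0.0158
finger_force: 30.0
time_s: 15.2
tool_pos: [0.5481, -0.2616, 0.1894]
eef_rot: [[0.721, 0.693, -0.0], [0.693, -0.721, 0.0], [-0.0, -0.0, -1.0]]
force: [-0.1, -0.4, -2.4]
opening: 0.0162
finger_force: 30.0
the job is handed in; nothing more can be done
None
```

Job handed in at 15.2 s: the lever is upright to within about 0.04 rad, and the lid is held still and level about 10 mm above the dish's rim, centred to about 2 mm and lengthwise with the dish; no contact showed with the dish, drying pots or round lid.

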